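# Click the blue basket tag shut with the bench snap pliers

## Robot

A 6-joint arm with a two-finger parallel gripper is mounted at the origin on the work surface. World frame = base frame: x ahead of the robot, y to its left, z up, the work surface at z = 0. Lengths are in mm, angles in rad, forces in N, time in s.
With the tool pointing down it reaches from about 425 to 1125 mm from the base axis. Payload 14.9 kg.
Tool frame: the origin (TCP) lies at the very end of the fingers, on their centre line; the grasp point (between the pads) lies 19 mm behind it; z points along the fingers, x is the direction in which the jaws open and shut, and the axes are right-handed (so a half turn about z gives the same grasp; the last joint's range is limited). The gripper opens to 91 mm and grips with 3 to 60 N. Pads are 32 mm wide; open, the fingers measure 118 mm over their backs; the gripper's body (76 mm by 178 mm) begins 60 mm behind the grasp point.
Start: joints at [-1.181, 0.379, 1.734, -0, 1.028, -0.033], TCP at [287.218, -638.376, 213.932] pointing down, gripper open.
Joint ranges: [-2.77, 2.77], [-0.74, 2.19], [0, 2.66], [-1.06, 4.2], [0.31, 2.87], [-3.08, 3.08]. Speed limits (rad/s): [1.89, 1.89, 2.39, 3.14, 3.14, 3.14].

## Interface

Orientations are given as a unit quaternion [x, y, z, w].
In Python, from bench import r gives the robot as it stands.
- The arm moves only by the shell command python3 -m pendant 'ROWS'. ROWS is a JSON object of lists of equal length, an entry for each row: "hand": the closure, from -1 (fully open) to 1 (shut); "translation": the shift along the world's x, y, z in mm, a list of three; "yaw": the turn about the world's z in degrees. In form: {"hand": [hand, ...], "translation": [[dx, dy, dz], ...], "yaw": [yaw, ...]}. A call has 1 to 20 rows; each row is the pose to reach, as a shift and turn from the pose commanded when the call began; what a row does not reach only later rows make up. A row lasts 1/10 s, in which the tool goes at most 50 mm and 8.59 degrees, less where a joint would pass 70% of its speed; a pose out of reach is approached as far as the arm can. A call with a gripper value outside its range is refused whole. The fingers move at their own pace and stop on an object; the grip force is fixed at half the most. Time passes only in rows, so rows that repeat a pose let the fingers close. It gives the time, the measured TCP pose, the force and the opening at its end, in the units of the state.
- r.get_state(): the state, without advancing time (a new reading comes with each control period).
- r.read_camera(name): name is "scene" or "top" or "wrist"; returns (picture, depth): 480x640x3 uint8, red, green, blue; 480x640 float32, mm along the optical axis (not along the pixel's ray), 0 where there is no reading.
- r.camera_info(name): a dict with "fx", "fy", "cx", "cy" (pixels), "world_to_cam" (4x4, takes a point from world to camera coordinates). Camera axes: x right, y up, looking along -z (the intrinsics and any distortion apply to the point x, -y, -z); pixel columns grow to the right and rows downward; lengths in mm; the calibration is good to about 2 mm. The wrist camera is an equidistant fisheye: a pixel r from the principal point sees the ray r / f radians off the axis. A picture is of the moment at which its call begins: read the wrist's pose just before it. camera_info takes no time and is no camera call; for the wrist camera it gives the pose at the moment of the call.
- r.hand_in(): hands the job in, once; it reports no verdict.
Trained networks look in the newest picture that a camera, given by its name, has taken for a name from the list of things; names that differ only in an ending like _2 or _b are one class to them, and where a whole thing is asked for, a point or a joint stands for the part that bears it (a point fixed in the world has none). Each returns a list of dicts, best first, with "score" (0 to 1); they miss things now and then, are a little off and sometimes report something else, mostly with a low value. They report only what shows in the picture. A call takes as long as a camera call.
- r.boxes_of(camera, target): "bbox" ([left, top, right, bottom] in pixels, round what is visible of it).
The state is a dict: "time": time; "joint_pos": joint angles; "joint_velocities": joint speeds; "joint_torque": joint torques, N m; "tcp_pos": TCP position; "ee_rot": TCP orientation; "ft_force": force on the tool from outside, world axes, zero at the start; "wrist_torque": the same for the moment, N m; "gripper_width": opening from 0.0 (shut) to 1.0 (fully open).
Only numpy, scipy, OpenCV 4.12 (cv2) and the standard library are available. Lean on these libraries where they do the work, as an engineer would, in place of code of your own. Each camera call takes 0.05 s, during which the arm holds its last target.

## Task

Two hard plastic laundry-basket tags, one blue and one red, wait half open in the jaws of two bench-mounted snap pliers. Press the handle of the pliers that hold the blue tag down until the tag's press stud clicks and the tag stays shut, then let go so that the pliers spring open again. Leave the red tag open.

Things in the scene. Friction and masses are not known exactly. Their poses are not given: they have to be found in the camera images.
- blue_pad (a point): Top centre of the yellow thumb pad (44 along x 30 across) ending the upper handle of the pliers with the BLUE tag, on a grey 210 x 90 stand fixed to the table. x: along the handle to the hinge, 155 away; z: out of the pad. Open: 151 above the table, sloping 0.38 rad down to the hinge. Fully pressed: level, 94 high, moved 57 down and 16 level, away from the hinge. All mm. Press with shut fingers.
- blue_pliers (a joint): Upper handle of the pliers with the blue tag: 0 open (return spring), 0.38 fully pressed (stop), springs back to 0 when let go. The jaw, 45 mm from the hinge, meets the tag at 0.04 to 0.12, the stud clicks at 0.25 to 0.3; pressing on to the stop is fine. About 3 N on the pad up to the click. The red tag's pliers are alike.
- blue_tag (a joint): Upper leaf of the blue hard plastic tag (36 x 96 mm, brass stud), which sticks out of the jaws to the left of the handle as seen from the pad's end: 0 shut (stays by itself), 0.15 to 0.175 rad at the start (stud lifted about 12 mm). Below about 0.05 it snaps shut; let go earlier, it springs open again.
- red_tag (a joint): The same for the red tag in the other pliers: starts at 0.15 to 0.175 and must be left open.

How it is judged (in metres and radians):
On the way, in this order (a step that is already met when the one before it is completed fails the run):
1. the handle of the blue tag's pliers is pressed down onto the still open tag (handle past 0.1 rad, tag above 0.09 rad) (value of joint blue_pliers above 0.1 rad and value of joint blue_tag above 0.09 rad).
2. with the pliers still pressed (past 0.22 rad) the blue tag has clicked shut (below 0.03 rad) (value of joint blue_pliers above 0.22 rad and value of joint blue_tag below 0.03 rad).
At the end, for the whole second after the job is handed in: The blue tag stays shut (below 0.03 rad), its pliers have sprung open again (handle below 0.06 rad), and the red tag is still half open (above 0.10 rad) (value of joint blue_tag below 0.03 rad and value of joint blue_pliers below 0.06 rad and value of joint red_tag above 0.1 rad); the robot touches nothing.
It fails at once if the red tag is pressed shut (below 0.10 rad) (value of joint red_tag below 0.1 rad).
It also fails if it takes over 29 s, if anything falls off the work surface, if the arm or the gripper's body presses on something with over 40 N, if the wrist force passes 120 N, or if a joint passes its speed limit or range.

## Working session

There is one attempt and no reset: what is moved stays moved. The work goes in short steps, Python scripts to look and compute and a shell command to move; the robot and the scene stay as the last step left them, time stands still between calls to the robot, and variables do not carry over. Pictures are saved under pics/ and viewed, and the job is handed in when it is done.

```bash
ls; mkdir -p pics; python3 - <<'E'
from bench import r
import cv2,numpy as np
s=r.get_state();print(s['time'],s['tcp_pos'],s['ee_rot'],s['gripper_width'])
ims=[]
for n in ("scene","top"):
    p,d=r.read_camera(n)
    cv2.imwrite(f'pics/{n}0.png',p[:,:,::-1]); np.savez(f'{n}0.npz',p=p,d=d,**{k:np.array(v) for k,v in r.camera_info(n).items()})
    print(n,r.camera_info(n))
    for t in ("blue_pad","blue_tag","red_tag"):
        print(t,[(b['bbox'],b['score']) for b in r.boxes_of(n,t)][:3])
E
```

```text
pics
0.0 [ 287.05273894 -637.99764986  213.28233572] [ 8.39732390e-01 -5.43000186e-01 -4.56889227e-04 -3.19270549e-04] 0.9981754818909339
scene {'fx': 503.0905177872997, 'fy': 503.0905177872997, 'cx': 311.295060796386, 'cy': 232.68699639454826, 'world_to_cam': array([[-4.69533149e-01,  8.82913210e-01,  1.69842866e-03,
         2.70693741e+02],
       [-4.74975830e-01, -2.54212745e-01,  8.42480766e-01,
         1.53269849e+02],
       [ 7.44269160e-01,  3.94765934e-01,  5.38723746e-01,
        -1.42654555e+03],
       [ 0.00000000e+00,  0.00000000e+00,  0.00000000e+00,
         1.00000000e+00]])}
blue_pad [([165.7, 172.7, 240.4, 223.8], 0.77)]
blue_tag [([179.3, 214.9, 208.9, 244.3], 0.81)]
red_tag [([350.7, 324.5, 399.7, 363.6], 0.83)]
top {'fx': 522.6207304891176, 'fy': 522.6207304891176, 'cx': 327.22664896021433, 'cy': 235.85200240887986, 'world_to_cam': array([[-1.62840102e-02, -9.99856374e-01, -4.69703016e-03,
         1.49081930e+01],
       [ 9.83207618e-01, -1.68664798e-02,  1.81709389e-01,
        -6.45644557e+02],
       [-1.81762513e-01, -1.65919829e-03,  9.83341058e-01,
        -1.12550099e+03],
       [ 0.00000000e+00,  0.00000000e+00,  0.00000000e+00,
         1.00000000e+00]])}
blue_pad [([445.0, 248.5, 487.3, 319.3], 0.95)]
blue_tag [([436.3, 246.7, 466.4, 275.6], 0.92)]
red_tag [([230.1, 200.7, 274.1, 223.9], 0.92)]
```

View pics/scene0.png

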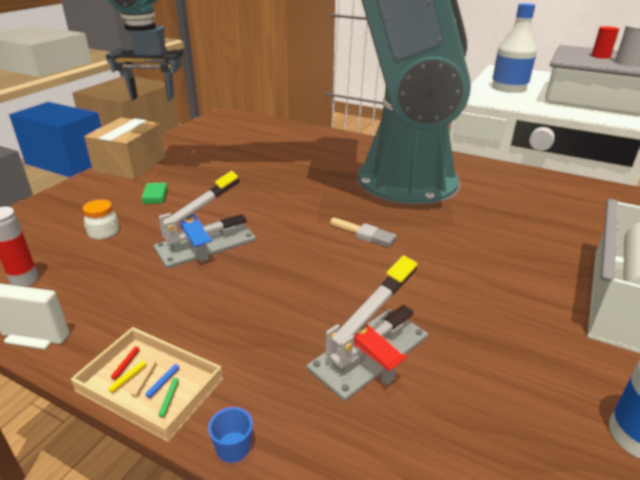

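View pics/top0.png

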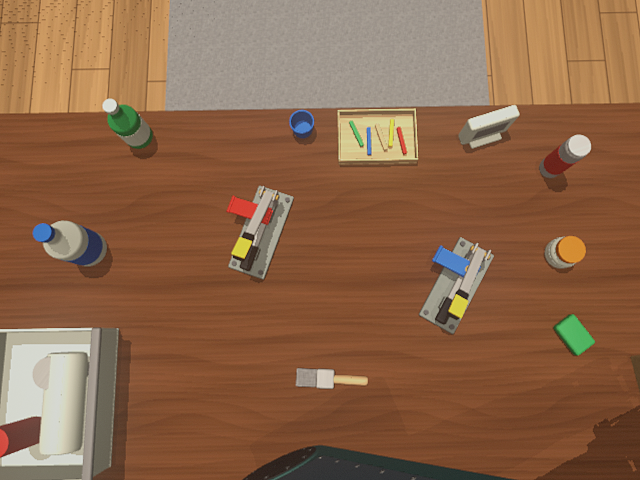

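```bash
cat > h.py <<'E'
import numpy as np,cv2
def load(n):
    z=np.load(n+'.npz');return z
def world(z):
    d=z['d'].astype(float);v,u=np.mgrid[:480,:640]
    x=(u-z['cx'])/z['fx']*d;y=-(v-z['cy'])/z['fy']*d
    P=np.stack([x,y,-d],-1);T=z['world_to_cam']
    return (P-T[:3,3])@T[:3,:3]
E
python3 - <<'E'
from h import *
for n in('scene0','top0'):
    z=load(n);W=world(z);hsv=cv2.cvtColor(z['p'],cv2.COLOR_RGB2HSV)
    m=((hsv[...,0]>18)&(hsv[...,0]<35)&(hsv[...,1]>120)&(hsv[...,2]>90)).astype(np.uint8)
    k,l,st,c=cv2.connectedComponentsWithStats(m)
    for i in range(1,k):
        if st[i,4]<40: continue
        mm=(l==i)&(z['d']>0);P=W[mm];P0=np.median(P,0)
        P=P[np.linalg.norm(P-P0,axis=1)<40]
        print(n,st[i],c[i].round(),P.mean(0).round(1),np.median(P,0).round(1),P.min(0).round(),P.max(0).round())
        u,s,vt=np.linalg.svd(P-P.mean(0));print(vt.round(2))
E
```

```text
scene0 [116  58  33   5  96] [130.  59.] [ 322.9 -660.5  321.7] [ 322.7 -664.1  322. ] [ 305. -689.  311.] [ 341. -625.  327.]
[[-0.38  0.93  0.05]
 [ 0.87  0.33  0.36]
 [ 0.32  0.18 -0.93]]
scene0 [215 170  23  19 256] [226. 179.] [ 485.1 -256.7  149.6] [ 485.3 -255.9  149.8] [ 460. -279.  135.] [ 506. -236.  160.]
[[ 0.77 -0.5  -0.4 ]
 [-0.49 -0.86  0.13]
 [ 0.41 -0.1   0.91]]
scene0 [ 85 202  24  10 173] [ 96. 206.] [ 610.4 -537.1   71.4] [ 610.6 -536.3   71.3] [ 585. -563.   69.] [ 633. -513.   74.]
[[ 0.69 -0.72  0.  ]
 [-0.72 -0.69 -0.01]
 [ 0.01  0.   -1.  ]]
scene0 [386 255  32  28 523] [402. 268.] [613.  185.6 149.6] [612.8 186.  149.6] [587. 165. 135.] [634. 204. 160.]
[[ 0.87 -0.3  -0.39]
 [-0.29 -0.95  0.09]
 [ 0.4  -0.04  0.91]]
scene0 [108 360  39  34 415] [127. 377.] [ 912.6 -153.5   14.7] [ 913.3 -152.4   16.6] [ 876. -174.    3.] [ 946. -144.   21.]
[[ 0.99 -0.11 -0.  ]
 [-0.09 -0.85 -0.52]
 [ 0.05  0.52 -0.85]]
top0 [388 119   6  28 121] [391. 132.] [ 907.3 -155.1   16.7] [ 906.6 -154.9   17.2] [ 874. -162.    3.] [ 942. -148.   23.]
[[-1.    0.09 -0.03]
 [ 0.07  0.52 -0.85]
 [-0.06 -0.85 -0.53]]
top0 [231 237  21  22 290] [241. 247.] [607.8 182.5 151.4] [608.  182.6 151.6] [585. 164. 141.] [631. 202. 162.]
[[-0.89  0.3   0.35]
 [ 0.32  0.95 -0.  ]
 [ 0.33 -0.11  0.94]]
top0 [448 294  20  25 303] [458. 306.] [ 479.6 -259.4  151.5] [ 479.  -259.5  151.8] [ 457. -281.  131.] [ 505. -239.  163.]
[[-0.81  0.46  0.35]
 [ 0.48  0.88 -0.04]
 [-0.33  0.13 -0.93]]
```

The blue pliers are the ones at negative y. Top view: blue tag at about (452,261), its yellow pad at (458,306). Scene view: pad at (226,179). Both cameras put the pad near (481,-258,151), with the handle running to the hinge at about -31°. I'll move above it with the fingers shut, turning +35° to line up.

```bash
python3 -m pendant '{"hand":[1,1,1,1,1,1,1,1,1,1,1,1,1],"translation":[[20,39,0],[40,78,0],[60,117,0],[80,156,0],[100,195,0],[120,234,0],[140,273,0],[160,312,-5],[180,351,-10],[194,379,-20],[194,379,-25],[194,379,-25],[194,379,-25]],"yaw":[4,8,12,16,20,24,28,32,35,35,35,35,35]}'
python3 - <<'E'
from bench import r
from h import *
for n in ("scene","wrist"):
    i=r.camera_info(n);p,d=r.read_camera(n);cv2.imwrite(f'pics/{n}1.png',p[:,:,::-1])
s=r.get_state();print(s['time'],s['tcp_pos'],s['ft_force'],s['joint_pos'])
E
```

```text
time: 1.7
tcp_pos: [481.1, -260.1, 189.1]
ee_rot: [0.964, -0.266, 0.0, 0.0]
ft_force: [0.7, -0.2, -0.3]
gripper_width: 0.006
1.8 [ 481.04643211 -260.38045469  189.33951208] [0.03353319 0.38161543 0.39521064] [-5.38710729e-01  1.72187406e-01  2.05791517e+00 -5.58432979e-05
  9.10918732e-01 -2.29418021e-04]
```

View pics/scene1.png

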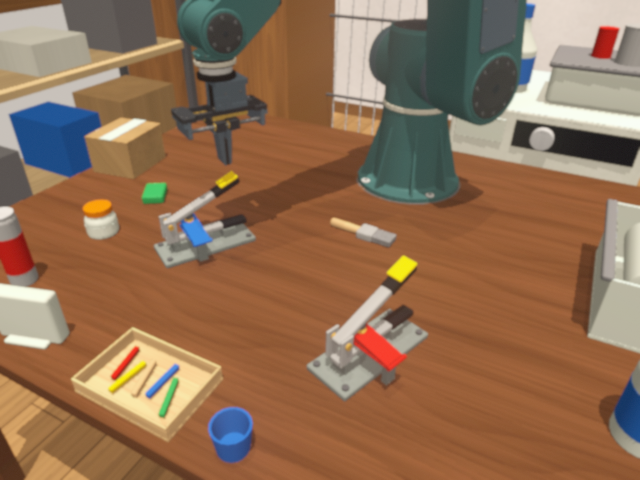

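View pics/wrist1.png

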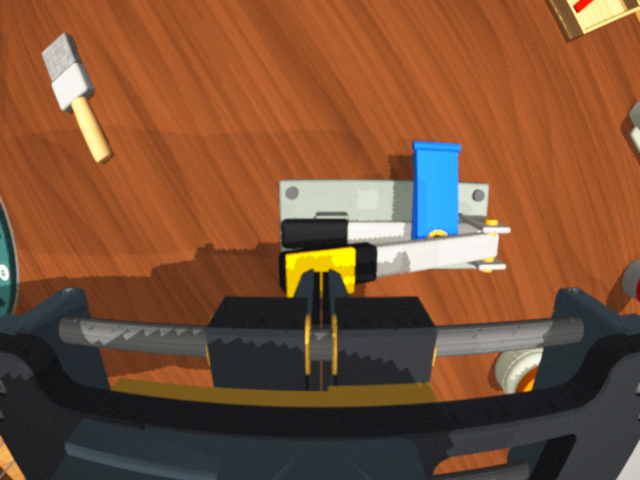

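The fingers are over the blue pad and parallel to the handle (wrist view: pad at (320,268), blue tag at (437,190)). I'll press along the arc.

```bash
python3 -m pendant '{"hand":[1,1,1,1,1,1,1,1,1,1,1,1],"translation":[[0,0,-15],[0,0,-28],[0,0,-34],[-1,0,-38],[-3,2,-43],[-5,3,-48],[-7,4,-53],[-8,5,-58],[-10,6,-63],[-10,6,-65],[-10,6,-65],[-10,6,-65]],"yaw":[0,0,0,0,0,0,0,0,0,0,0,0]}'
python3 - <<'E'
from bench import r
from h import *
for n in ("scene","wrist"):
    p,d=r.read_camera(n);cv2.imwrite(f'pics/{n}2.png',p[:,:,::-1])
E
```

```text
time: 3.0
tcp_pos: [471.1, -253.3, 123.9]
ee_rot: [0.964, -0.265, -0.0, -0.0]
ft_force: [-0.7, 0.9, 1.7]
gripper_width: 0.005
```

View pics/scene2.png

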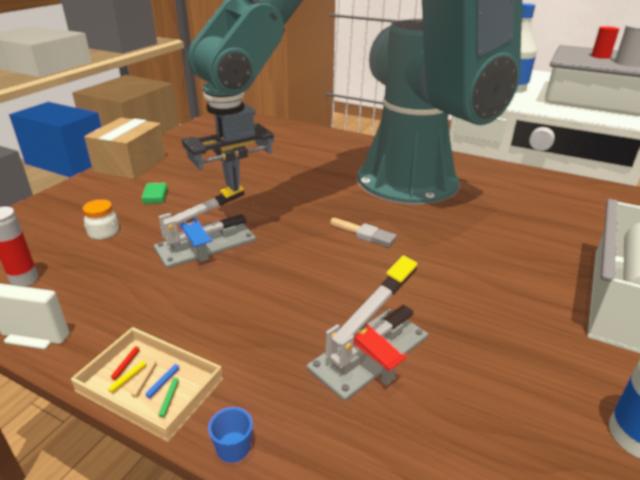

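View pics/wrist2.png

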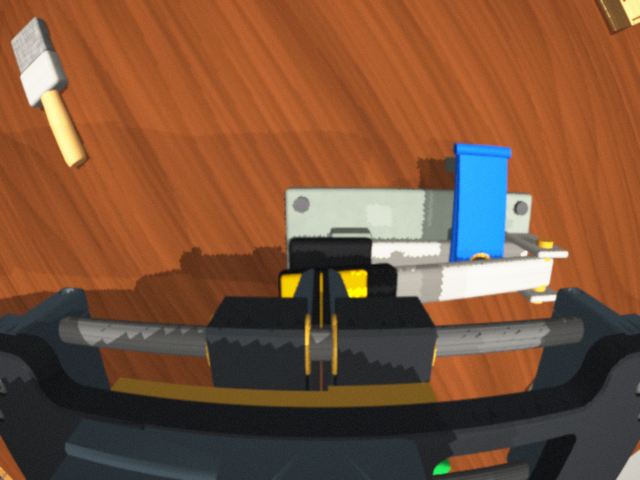

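The handle is about half down, the fingers sit on the middle of the pad (wrist view, (325,285)), and the tag is still open. I'll press on to the stop.

```bash
python3 -m pendant '{"hand":[1,1,1,1,1,1,1,1,1,1],"translation":[[-1,1,-4],[-2,1,-8],[-3,2,-12],[-4,2,-16],[-4,2,-20],[-4,2,-24],[-4,2,-27],[-4,2,-29],[-4,2,-29],[-4,2,-29]],"yaw":[0,0,0,0,0,0,0,0,0,0]}'
python3 - <<'E'
from bench import r
from h import *
for n in ("scene","wrist"):
    p,d=r.read_camera(n);cv2.imwrite(f'pics/{n}3.png',p[100:340,80:400,::-1].repeat(2,0).repeat(2,1) if n=='scene' else p[:,:,::-1])
E
```

```text
time: 4.1
tcp_pos: [467.2, -251.4, 95.0]
ee_rot: [0.964, -0.265, -0.0, -0.0]
ft_force: [-1.3, 0.8, 0.8]
gripper_width: 0.004
```

View pics/scene3.png

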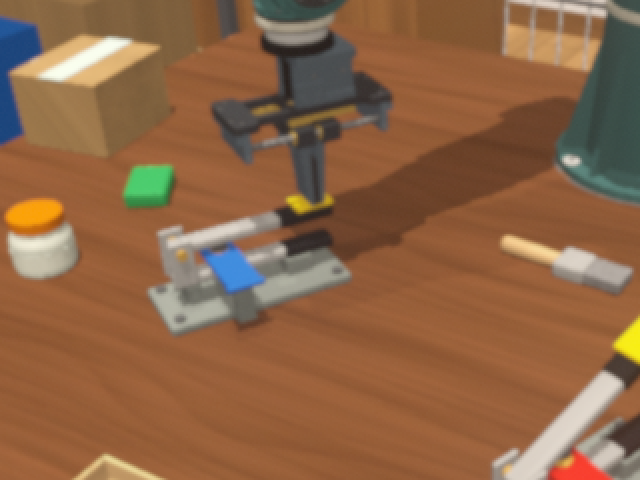

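View pics/wrist3.png

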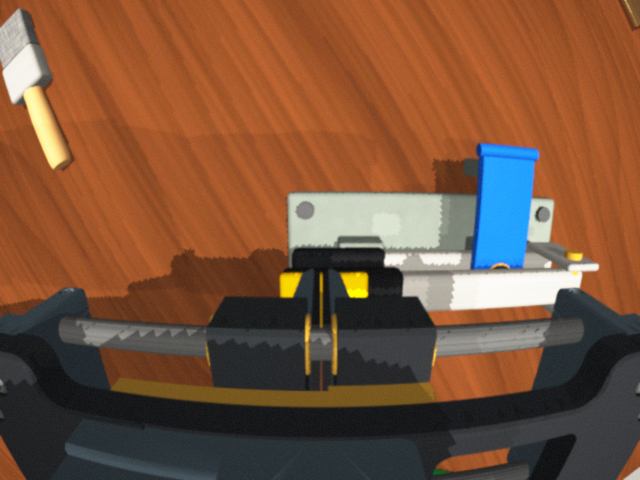

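Nearly level, and the force has dropped, which fits a click. I'll press a few mm more to reach the stop.

```bash
python3 -m pendant '{"hand":[1,1,1],"translation":[[0,0,-2],[0,0,-3],[0,0,-3]],"yaw":[0,0,0]}'
```

```text
time: 4.5
tcp_pos: [467.4, -251.5, 92.5]
ee_rot: [0.964, -0.265, 0.0, 0.0]
ft_force: [-5.4, 3.0, 16.5]
gripper_width: 0.006
```

The force rose to 16.5 N, so the handle is on the stop. I'll release back along the arc and lift well clear.

```bash
python3 -m pendant '{"hand":[1,1,1,1,1,1,1,1,1,1,1,1,1,1],"translation":[[1,0,8],[2,-1,16],[3,-2,24],[5,-3,32],[8,-4,40],[10,-6,48],[13,-7,56],[14,-8,64],[14,-8,80],[14,-8,110],[14,-8,140],[-20,-50,150],[-40,-90,150],[-40,-90,150]],"yaw":[0,0,0,0,0,0,0,0,0,0,0,0,0,0]}'
python3 - <<'E'
from bench import r
from h import *
for n in ("scene","top"):
    p,d=r.read_camera(n);z=dict(p=p,d=d,**r.camera_info(n));W=world(z);np.savez(n+'4.npz',**z)
    o=p[100:340,80:400,::-1] if n=='scene' else p[150:390,220:540,::-1]
    cv2.imwrite(f'pics/{n}4.png',o.repeat(2,0).repeat(2,1))
s=r.get_state();print(s['time'],s['ft_force'],s['tcp_pos'])
# tag plane slopes, before/after, both tags; pad heights
for n in('scene0','scene4','top0','top4'):
    z=load(n);W=world(z);h=cv2.cvtColor(z['p'],cv2.COLOR_RGB2HSV)
    H,S=h[...,0],h[...,1]
    for name,m,c in(('blue',(H>100)&(H<120)&(S>120),(560,-250)),('red',((H<6)|(H>174))&(S>150),(690,200)),('padB',(H>18)&(H<35)&(S>120),(481,-258))):
        mm=m&(z['d']>0)&(np.hypot(W[...,0]-c[0],W[...,1]-c[1])<(40 if name=='padB' else 110))&(W[...,2]>30)
        P=W[mm]
        if len(P)<20: print(n,name,len(P));continue
        C=np.median(P,0);A=np.c_[P[:,:2]-C[:2],np.ones(len(P))];k=np.ones(len(P),bool)
        for _ in range(6):
            x=np.linalg.lstsq(A[k],P[k,2],rcond=None)[0];e=abs(A@x-P[:,2]);k=e<max(3,1.5*np.median(e))
        print(n,name,len(P),k.sum(),C.round(1),'slope',x.round(3),np.hypot(*x[:2]).round(3))
E
```

```text
time: 5.9
tcp_pos: [425.4, -344.9, 243.0]
ee_rot: [0.964, -0.267, 0.001, 0.001]
ft_force: [0.1, -0.0, 0.3]
gripper_width: 0.005
6.0 [ 0.11817795  1.00693422 -0.94721548] [ 426.64294258 -342.02070752  242.13727043]
scene0 blue 452 400 [ 588.6 -268.1   69.3] slope [-0.083 -0.149 70.21 ] 0.17
scene0 red 1082 908 [718.6 193.2  68.3] slope [-6.2000e-02 -1.4900e-01  6.9859e+01] 0.161
scene0 padB 219 164 [ 485.3 -255.8  149.6] slope [ -0.353   0.184 150.994] 0.398
scene4 blue 366 350 [ 588.4 -266.9   65. ] slope [-1.2000e-02  9.0000e-03  6.4912e+01] 0.015
scene4 red 1079 907 [718.7 192.9  68.4] slope [-6.7000e-02 -1.5200e-01  6.9945e+01] 0.166
scene4 padB 221 171 [ 485.3 -255.7  149.9] slope [-3.55000e-01  1.51000e-01  1.51065e+02] 0.386
top0 blue 550 422 [ 583.  -270.2   69.6] slope [-0.077 -0.146 69.875] 0.165
top0 red 525 392 [709.3 190.2  69.3] slope [-0.086 -0.127 70.38 ] 0.153
top0 padB 300 252 [ 479.  -259.4  151.8] slope [ -0.328   0.191 152.143] 0.38
top4 blue 528 423 [ 583.2 -269.7   64.3] slope [-0.0000e+00  9.0000e-03  6.4417e+01] 0.009
top4 red 525 383 [709.3 190.2  69.1] slope [-5.8000e-02 -1.5400e-01  7.0377e+01] 0.165
top4 padB 298 248 [ 479.1 -259.6  152. ] slope [ -0.343   0.22  152.213] 0.408
```

View pics/scene4.png

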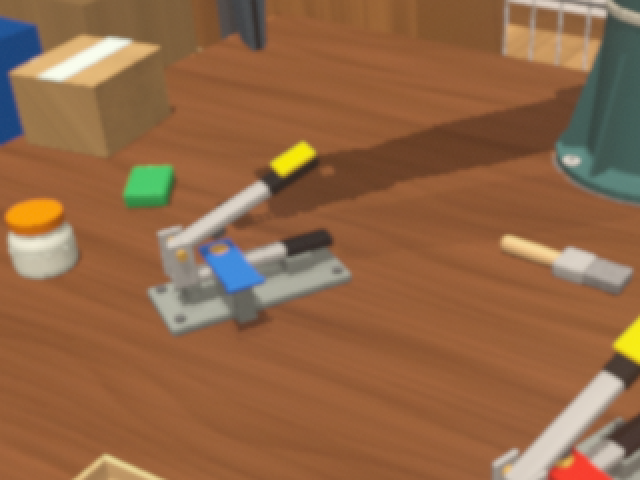

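View pics/top4.png

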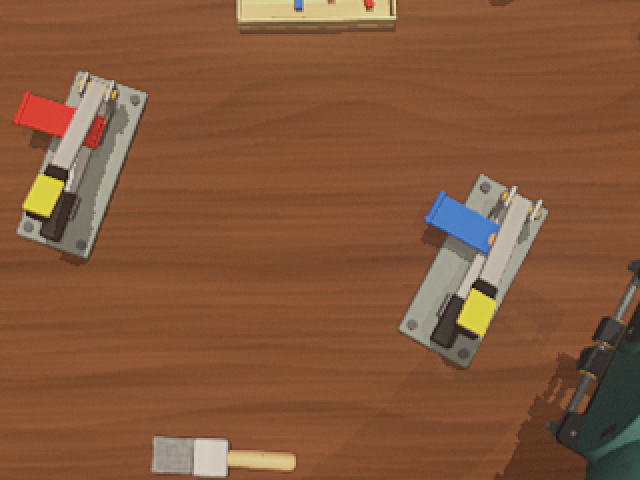

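The blue tag is flat (slope 0.17 before, about 0.01 now), its handle is back open and the red tag hasn't changed. The arm is clear, so I'm handing in.

```bash
python3 -c "
from bench import r
print(r.hand_in())"
```

```text
the job is handed in; nothing more can be done
None
```

The blue tag is clicked shut, its pliers have sprung open again, and the red tag is still half open. I pressed the blue pliers' handle along its arc with shut fingers to the stop (the force rose to 16.5 N), then let it spring back and moved the arm clear. I handed in at about 6 s; the hand-in reports no verdict.

| Last check (scene and top cameras) | Before | After |
|---|---|---|
| Blue tag slope (rad) | about 0.17 | 0.015 and 0.009 |
| Blue pad height (mm) | about 150–152 | about 150–152, so the handle is open |
| Red tag slope (rad) | about 0.16 | about 0.165, unchanged |

- **Click:** I did not see it directly. I inferred it from the force falling to 0.8 N near the end of travel and from the flat tag afterwards.
- **Failed or disagreeing checks:** no check failed. The two cameras' pad positions differed by about 6 mm along x and 4 mm along y, so I aimed between them. The final wrist force reading was about 1 N with the arm clear of everything, which I took as noise.

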